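Unfold the crank of a preparation board and clamp a jar with it

TASK

Get the glass jar held for opening in the one-handed preparation board on the worktop: swing the folded grip of its crank up until it stands upright against its stop, without forcing it, then wind the crank clockwise until the sliding jaw has pushed the jar home into the V-jaw and grips it firmly. Nip it up by feel so that it sits tight but the glass is not overstressed, leave the grip standing upright, push neither jaw nor jar by hand, and leave the other things on and round the board where they are.

Things in the scene. Friction and masses are not known exactly. Their poses are not given: they have to be found in the camera images.
- board: white plastic preparation board, 200 mm deep (its x), 390 mm long (its y, -205 to +185 mm of the origin), fixed to the worktop by suction feet, yaw up to 0.22 rad. Upper face 24 mm above its origin, which lies on the worktop. Along its y from the right: round gearbox with the crank at y = -115 mm, sliding jaw, jar, V-jaw (52 mm tall, screwed down so that the jar's axis comes home somewhere from y = 66 to 96 mm)
- crank: steel crank on the gearbox. Origin on the vertical spindle axis, at the height of the board's upper face (24 mm above the worktop); z up. The arm runs along its own +x, 15 mm wide, its top 51 mm above the origin; hub 20 mm across, top 54 mm above the origin. Clockwise seen from above closes the jaw, 10 mm per radian; 4 to 7.3 rad are needed
- grip (a joint): fold of the crank's grip about a stiff pin across the arm's end: 0 = folded back over the arm towards the hub (start 0 to 0.2), 1.571 = upright at its stop. 0.22 N m (4.5 N at mid-sleeve) moves it; it stays where it is left, no latch. Beyond 1.571 the stop is strained; 0.08 rad more (35 N at mid-sleeve) is abuse. When upright, a push along the arm towards the hub folds it again
- grip_hinge (a point): centre of the hinge pin: 65 mm from the spindle axis, 66 mm above the crank's origin (90 mm above the worktop). The pin is parallel to the crank's y
- grip_end (a point): centre of the free end of the grip, 78 mm from the pin. The grip is a black cylinder 22 mm across; its 60 mm sleeve (18 to 78 mm from the pin) spins freely on its core, so the hand need not turn while cranking. Folded, its underside is 4 mm above the arm; fingers have room on both sides of it
- jaw: sliding jaw: aluminium plate 92 mm wide, 54 mm tall above the board, with a rubber-faced plate on stiff springs (15 N/mm, preloaded to 7 N), driven by the crank through a rack. Origin on the board's upper face under the middle of the face that meets the jar; it moves along the board's +y, from y = -10 mm on the board
- jar: the jar to be held: glass jar of black seed with a black screw lid, 74 mm across, 126 mm tall, 0.25 to 0.5 kg, standing loose on the board between the jaws. Origin at the centre of its underside
- gearbox: round aluminium gearbox, 68 mm across (84 mm at the flange), flat top 40 mm above its origin, which is the crank's. It rubs: 4.6 N of tangential push at the grip (0.30 N m) keeps the crank turning; once the jar is home, each newton between jaw and jar adds 0.15 N. Some 4.5 N above free running is a good hold, under 2 N loose, 7.5 N too much. The friction holds what is wound (up to 30 N at the jar)
- spice_jar: bystander: small spice jar 42 x 42 x 96 mm with yellow cap, standing on the far side of the board beside the jaws; origin at the centre of its underside
- brush: bystander: wooden scrubbing brush 61 x 154 x 46 mm on the worktop right of the board; origin at the centre of its underside
- spoon: bystander: wooden spoon 310 mm long lying behind the board; origin at the centre of its underside
- garlic: bystander: garlic bulb 60 mm on the worktop right of the board; origin at the centre of its underside
- shaker: bystander: salt shaker 44 x 44 x 90 mm behind the board on the left; origin at the centre of its underside
- tin: bystander: white lidded canister 70 x 70 x 85 mm behind the board; origin at the centre of its underside
There are look-alikes about, which are no part of the job. Leave any orange look-alike of the jar alone.

How it is judged:
By the outcome, as a careful person would: the job done as asked, in the order asked, and still so for the second after the job is handed in, with the robot touching nothing.
It also fails if it takes over 64 s, if anything falls off the work surface, if the arm or the gripper's body presses on something with over 40 N, if the wrist force passes 120 N, or if a joint passes its speed limit or range.

ROBOT

A 6-joint arm with a two-finger parallel gripper is mounted at the origin on a cart in front of the work surface, level with it; the furniture and walls round the work are solid. World frame = base frame: x ahead of the robot, y to its left, z up, the work surface at z = 0. Lengths are in mm, angles in rad, forces in N, time in s.
With the tool pointing down it reaches from about 300 to 875 mm from the base axis. Payload 4.2 kg.
Tool frame: the origin (TCP) lies at the very end of the fingers, on their centre line; the grasp point (between the pads) lies 19 mm behind it; z points along the fingers, y is the line along which they close (so a half turn about z gives the same grasp; the last joint's range is limited). The gripper opens to 85 mm and grips with 20 to 120 N. Pads are 22 mm wide; open, the fingers measure 114 mm over their backs; the gripper's body (76 mm by 85 mm) begins 54 mm behind the grasp point. The pads swing forward as they close: fully open they stand 13 mm farther back than shut.
Start: joints at [1.305, 0.32, 1.565, -0, 1.257, -0.02], TCP at [139.917, 557.732, 231.338] pointing down, gripper open.
Joint ranges: [-3.11, 3.11], [-0.84, 2.01], [0.21, 2.61], [-1.34, 4.49], [0.05, 2.63], [-2.56, 2.56]. Speed limits (rad/s): [2.57, 2.57, 3.14, 3.14, 3.14, 3.14].

INTERFACE

Orientations are given as a rotation vector (axis times angle).
In Python, from workcell import readout, vision, job gives the robot as it stands.
- The arm moves only by the tool carry_out, never from a script. Its argument "moves" is a list that holds one entry, the list of rows, each a list of 7 numbers: the turn, a rotation vector about the tool's x, y, z in degrees, then the shift along the tool's x, y, z in m, then the finger opening in m, from 0 to 0.0854. In form: [[[ax, ay, az, tx, ty, tz, gripper], ...]]. A call has 1 to 5 rows; each row is the pose to reach, as a shift and turn from the pose commanded when the call began, along the tool's axes at that moment; what a row does not reach only later rows make up. A row lasts 1/10 s, in which the tool goes at most 50 mm and 8.59 degrees, less where a joint would pass 70% of its speed; a pose out of reach is approached as far as the arm can. A call with a gripper value outside its range is refused whole. The fingers move at their own pace and stop on an object; "squeeze" is the grip in N (left out, the last holds). Time passes only in rows, so rows that repeat a pose let the fingers close. It gives the time, the measured TCP pose, the force, the opening and the grip force at its end, in the units of the state.
- readout.get_state(): the state, without advancing time (a new reading comes with each control period).
- vision.snapshot(name): name is "scene" or "top"; returns the picture (420x560x3 uint8, red, green, blue); there is no depth.
- vision.camera_model(name): a dict with "camera_matrix" (3x3 intrinsics, pixels), "dist_coeffs" ([k1, k2, p1, p2, k3] as OpenCV has them; the pictures are not rectified), "R" (3x3) and "t" (3): a world point X has camera coordinates R X + t. Camera axes: x right, y down, z forward; pixel columns grow to the right and rows downward; lengths in mm; the calibration is good to about 2 mm. A picture is of the moment at which its call begins. camera_model takes no time and is no camera call.
- job.close_job(): hands the job in; it is judged then, once.
The state is a dict: "time_s": time; "q": joint angles; "qd": joint speeds; "joint_efforts": joint torques, N m; "position": TCP position; "ee_rot": TCP orientation; "wrist_force": force on the tool from outside, world axes, zero at the start; "wrist_torque": the same for the moment, N m; "gripper_width": finger opening in mm; "grasp_force": force on a finger pad.
Only numpy, scipy, OpenCV 4.12 (cv2) and the standard library are available. Lean on these libraries where they do the work, as an engineer would, in place of code of your own. Each camera call takes 0.05 s, during which the arm holds its last target. There are 200 camera calls.

## Working session

There is one attempt and no reset: what is moved stays moved. The work goes in short steps, Python scripts to look and compute and a tool call to move; the robot and the scene stay as the last step left them, time stands still between calls to the robot, and variables do not carry over. Pictures are saved under pics/ and viewed, at most 10 in all, crops included, and the job is handed in when it is done.

Besides the shell and the picture viewer there is one more tool, called after "Emit:" as name(argument=value, ...), one argument or row to a line, values as JSON. carry_out: Moves the arm, as the interface text tells. Its arguments: {"type":"object","properties":{"moves":{"type":"array","items":{"type":"array","items":{"type":"array","items":{"type":"number"}}}},"squeeze":{"type":"number"}},"required":["moves"]}

```bash
ls; mkdir -p pics; python3 - <<'E'
from workcell import readout, vision
import cv2,numpy as np
for n in("scene","top"):
    im=vision.snapshot(n); cv2.imwrite(f"pics/{n}0.png",im[:,:,::-1]); np.save(f"pics/{n}0.npy",im)
    c=vision.camera_model(n); print(n,[(k,np.round(v,3).tolist()) for k,v in c.items()])
print(readout.get_state())
E
```

```text
pics
scene [('camera_matrix', [[414.946, 0.0, 282.678], [0.0, 414.946, 210.773], [0.0, 0.0, 1.0]]), ('dist_coeffs', [-0.038, 0.0, 0.0, 0.0, 0.0]), ('R', [[0.172, -0.985, -0.015], [-0.831, -0.137, -0.539], [0.529, 0.105, -0.842]]), ('t', [-116.72, 539.999, 842.203])]
top [('camera_matrix', [[469.297, 0.0, 283.462], [0.0, 469.297, 203.403], [0.0, 0.0, 1.0]]), ('dist_coeffs', [-0.091, 0.0, 0.0, 0.0, 0.0]), ('R', [[0.015, -1.0, 0.023], [-0.984, -0.019, -0.176], [0.176, -0.02, -0.984]]), ('t', [-51.045, 607.315, 1332.61])]
{'time_s': 0.1, 'q': array([ 1.30499608e+00,  3.20202371e-01,  1.56558153e+00,  2.51266284e-05,
        1.25739065e+00, -1.99623129e-02]), 'qd': array([ 0.00016795, -0.00149452, -0.00292978, -0.00032153, -0.00055764,
       -0.00078075]), 'joint_efforts': array([ 2.70614246e-04, -4.16406333e+01, -2.34701747e+01,  3.74447575e-05,
        4.84997130e-03, -8.22436466e-07]), 'position': array([139.79317485, 557.2970095 , 230.57152446]), 'ee_rot': array([-3.85171098e-01, -3.11763977e+00,  2.45398687e-03]), 'wrist_force': array([-0.5929117 , -0.54102302,  0.20276473]), 'wrist_torque': array([-0.00979787, -0.01056583, -0.01423927]), 'grasp_force': 0.0, 'gripper_width': 85.69747141056766}
```

View pics/scene0.png

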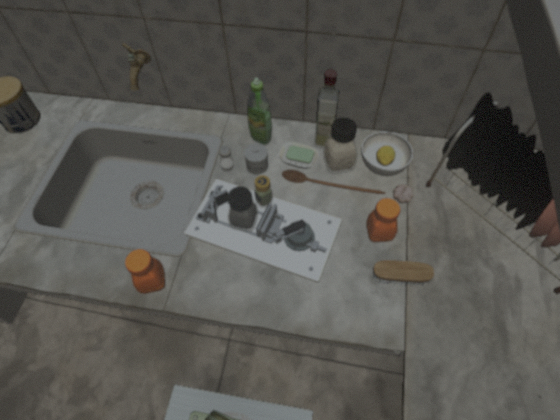

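View pics/top0.png

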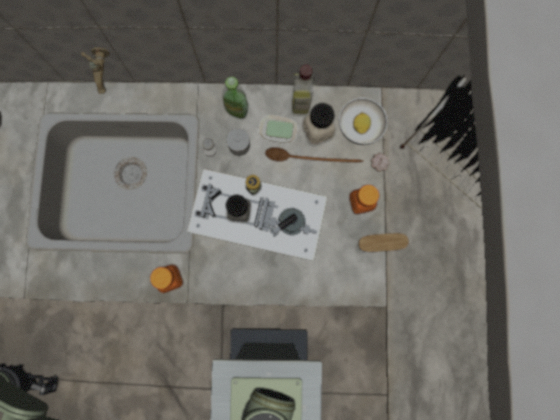

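The scene view shows the board at about (265,227), the jar at (242,208) and the crank at (300,233). The top view has the board corners near (206,170), (327,195), (314,259) and (188,233), with the crank around (292,221). I'll enlarge the crank area.

```bash
cat > h.py <<'E'
import numpy as np,cv2
from workcell import vision
def ray(n,px):
    c=vision.camera_model(n);R=np.array(c["R"]);t=np.array(c["t"])
    u=cv2.undistortPoints(np.array(px,float).reshape(-1,1,2),np.array(c["camera_matrix"]),np.array(c["dist_coeffs"])).reshape(-1,2)
    d=np.c_[u,np.ones(len(u))]@R; return -R.T@t,d
def onz(n,px,z):
    o,d=ray(n,px); return o+d*((z-o[2])/d[:,2])[:,None]
def proj(n,X):
    c=vision.camera_model(n);R=np.array(c["R"])
    return cv2.projectPoints(np.array(X,float).reshape(-1,1,3),cv2.Rodrigues(R)[0],np.array(c["t"],float),np.array(c["camera_matrix"]),np.array(c["dist_coeffs"]))[0].reshape(-1,2)
E
python3 - <<'E'
from h import *
a=np.load("pics/top0.npy")[160:265,180:335];b=np.load("pics/scene0.npy")[165:280,180:345]
f=lambda i:np.clip(cv2.resize(i,(780,int(780*i.shape[0]/i.shape[1])),interpolation=cv2.INTER_CUBIC).astype(float)*1.3,0,255).astype(np.uint8)
cv2.imwrite("pics/top1.png",f(a)[:,:,::-1]);cv2.imwrite("pics/sc1.png",f(b)[:,:,::-1])
im=np.load("pics/top0.npy").astype(int);m=((im.min(2)>165)).astype(np.uint8);
m[:165]=0;m[265:]=0;m[:,:183]=0;m[:,335:]=0
cs=max(cv2.findContours(m,0,2)[0],key=cv2.contourArea)
r=cv2.minAreaRect(cs);bx=cv2.boxPoints(r);print(r,bx)
P=onz("top",bx,24);print(P.round(1),P.mean(0));
for i in range(4):print(np.linalg.norm(P[i]-P[i-1]),np.arctan2(*(P[i]-P[i-1])[1::-1]))
E
```

```text
((257.2884216308594, 213.7619171142578), (128.17080688476562, 64.17797088623047), 12.835609436035156) [[187.6757  230.81218]
 [201.93314 168.23793]
 [326.90112 196.71165]
 [312.6437  259.2859 ]]
[[ 524.8  243.8   24. ]
 [ 718.   210.    24. ]
 [ 636.7 -172.9   24. ]
 [ 446.8 -130.4   24. ]] [581.58789555  37.63505385  24.        ]
382.20020631914963 1.3651546519219713
196.12860341056216 -0.17344020541752764
391.3408921387234 -1.7800184523029476
194.64623384464983 2.9214439493147233
```

View pics/top1.png

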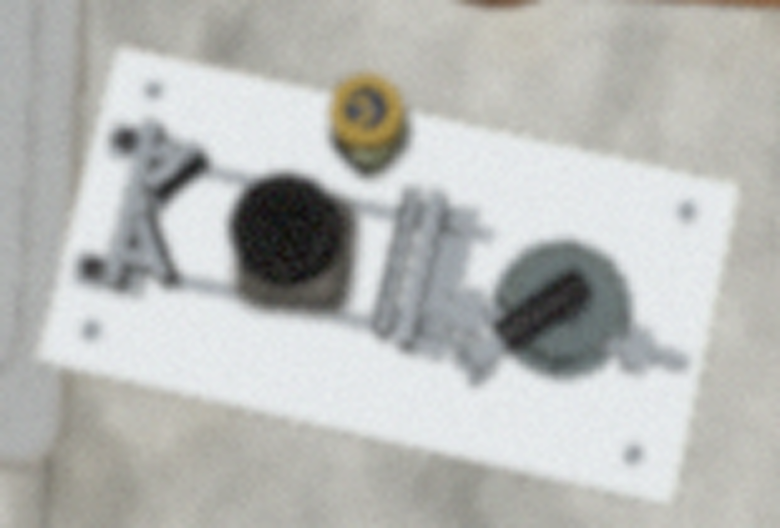

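View pics/sc1.png

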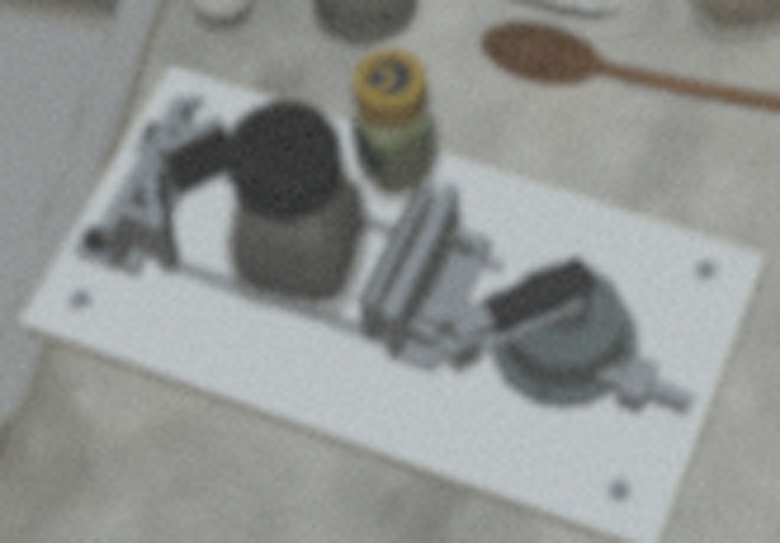

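The crops show the black folded grip from about (590,285) to (500,335) in the top crop, its free end near the gearbox centre at (565,308). The hinge is therefore at the lower left, near (475,360). So the arm points towards the jaw and the robot.

```bash
python3 - <<'E'
from h import *
from scipy.spatial.transform import Rotation as Ro
for n,(r0,r1,c0,c1) in dict(top=(205,245,270,312),scene=(212,250,278,318)).items():
    im=np.load(f"pics/{n}0.npy").astype(int)
    m=np.zeros(im.shape[:2],np.uint8);m[r0:r1,c0:c1]=(im[r0:r1,c0:c1].max(2)<75)
    k,l,s,ce=cv2.connectedComponentsWithStats(m);i=1+np.argmax(s[1:,4])
    pts=cv2.findNonZero((l==i).astype(np.uint8));r=cv2.minAreaRect(pts)
    print(n,"grip",s[i,4],r)
    b=cv2.boxPoints(r);L=[(b[j]+b[(j+1)%4])/2 for j in range(4)]
    e=[L[0],L[2]] if np.linalg.norm(L[0]-L[2])>np.linalg.norm(L[1]-L[3]) else [L[1],L[3]]
    print(np.round(e,1).tolist());P=onz(n,e,97);print(P.round(1).tolist(),"dir",np.arctan2(*(P[0]-P[1])[1::-1]),np.linalg.norm(P[0]-P[1]))
im=np.load("pics/top0.npy");g=im.astype(int)
# gearbox: teal (g-r>5), not black
m=((g[:,:,1]-g[:,:,0]>8)).astype(np.uint8);m2=np.zeros_like(m);m2[200:245,270:312]=m[200:245,270:312]
m2=cv2.morphologyEx(m2,cv2.MORPH_CLOSE,np.ones((5,5)));c=max(cv2.findContours(m2,0,2)[0],key=cv2.contourArea)
print("gear",cv2.minEnclosingCircle(c),cv2.fitEllipse(c),cv2.contourArea(c))
print("gear z60",onz("top",[cv2.fitEllipse(c)[0]],55))
# board edges: gradient search along nominal sides
cor=np.array([(203.4,169.3),(326.7,196.8),(314.1,259.4),(187.9,231.1)]);gr=cv2.GaussianBlur(im.mean(2),(0,0),.8)
lines=[]
for j in range(4):
    a,b=cor[j],cor[(j+1)%4];d=(b-a)/np.linalg.norm(b-a);nn=np.array([-d[1],d[0]]);Q=[]
    for s in np.linspace(.08,.92,60):
        o=np.arange(-6,6.01,.25);p=a+(b-a)*s+o[:,None]*nn
        v=cv2.remap(gr.astype(np.float32),p[:,:1].astype(np.float32),p[:,1:].astype(np.float32),1).ravel()
        dv=np.gradient(v);q=p[np.argmax(dv)];Q.append(q)   # inside is +nn
    lines.append(cv2.fitLine(np.array(Q,np.float32),cv2.DIST_HUBER,0,.01,.01).ravel())
C=[]
for j in range(4):
    a,b=lines[j-1],lines[j];s=np.linalg.solve(np.c_[a[:2],-b[:2]],b[2:]-a[2:]);C.append(a[2:]+a[:2]*s[0])
C=np.array(C);P=onz("top",C,24);print(C.round(1).tolist(),P.round(1).tolist())
for i in range(4):print(round(np.linalg.norm(P[i]-P[i-1]),1),end=' ')
ey=(P[0]+P[3]-P[1]-P[2])/2;ex=(P[0]+P[1]-P[2]-P[3])/2
yaw=(np.arctan2(-ey[0],ey[1])*2+np.arctan2(ex[1],ex[0]))/3
cen=P.mean(0);u=np.array([-np.sin(yaw),np.cos(yaw),0]);print("yaw",yaw,"origin",cen+10*u,"spindle",cen-105*u)
E
```

```text
top grip 197 ((287.95001220703125, 221.15000915527344), (15.811386108398438, 19.289892196655273), 18.434947967529297)
[[291.0, 212.0], [284.8999938964844, 230.3000030517578]]
[[576.0, -61.6, 97.0], [523.1, -45.0, 97.0]] dir -0.30509913695540514 55.42148772789223
scene grip 196 ((294.0, 227.5), (13.0, 22.0), 90.0)
[[305.0, 227.5], [283.0, 227.5]]
[[549.6, -81.0, 97.0], [540.6, -26.5, 97.0]] dir -1.4070321045888154 55.302472677361955
gear ((291.9530334472656, 221.62416076660156), 11.137240409851074) ((292.457275390625, 220.48304748535156), (16.810588836669922, 20.16521644592285), 151.77163696289062) 88.0
gear z60 [[557.55326701 -67.7584002   55.        ]]
[[202.6999969482422, 168.39999389648438], [326.79998779296875, 196.60000610351562], [313.0, 260.0], [186.60000610351562, 231.10000610351562]] [[717.7, 207.7, 24.0], [637.1, -172.5, 24.0], [444.5, -131.3, 24.0], [524.0, 247.0, 24.0]]
197.6 388.7 196.9 386.6 yaw -0.2071060183655655 origin [582.88301336  47.49806776  24.        ] spindle [559.23572121 -65.04439344  24.        ]
```

```bash
python3 - <<'E'
from h import *
for n,(r0,r1,c0,c1) in dict(top=(205,245,270,312),scene=(212,250,278,318)).items():
    im=np.load(f"pics/{n}0.npy")[r0:r1,c0:c1].max(2)
    big=cv2.resize(cv2.GaussianBlur(im,(0,0),.5),None,fx=6,fy=6,interpolation=cv2.INTER_CUBIC)
    for th in(45,52,60):
        k,l,s,ce=cv2.connectedComponentsWithStats((big<th).astype(np.uint8));i=1+np.argmax(s[1:,4])
        r=cv2.minAreaRect(cv2.findNonZero((l==i).astype(np.uint8)))
        b=cv2.boxPoints(r);L=[(b[j]+b[(j+1)%4])/2 for j in range(4)]
        e=[L[0],L[2]] if np.linalg.norm(L[0]-L[2])>np.linalg.norm(L[1]-L[3]) else [L[1],L[3]]
        e=(np.array(sorted(e,key=lambda p:p[0]))+.5)/6-.5+[c0,r0]
        P=onz(n,e,95);print(n,th,s[i,4]/36,np.round(r[1],1)/6,e.round(1).tolist(),P.round(1).tolist(),"dir",np.arctan2(*(P[0]-P[1])[1::-1]).round(3),np.linalg.norm(P[0]-P[1]).round(1))
E
```

```text
top 45 95.77777777777777 [ 6.78333333 18.33333333] [[280.4, 226.5], [295.3, 215.9]] [[533.9, -32.0, 95.0], [565.2, -74.2, 95.0]] dir 2.208 52.5
top 52 124.69444444444444 [ 7.61666667 18.81666667] [[280.0, 226.3], [295.8, 216.1]] [[534.7, -30.8, 95.0], [564.7, -75.5, 95.0]] dir 2.163 53.9
top 60 144.58333333333334 [ 8.5        19.48333333] [[279.8, 226.5], [296.1, 215.9]] [[533.9, -30.3, 95.0], [565.2, -76.5, 95.0]] dir 2.167 55.8Traceback (most recent call last):
  File "<stdin>", line 6, in <module>
    return _wrapfunc(a, 'argmax', axis=axis, out=out, **kwds)
    return bound(*args, **kwds)
ValueError: attempt to get argmax of an empty sequence
```

```bash
cat >> h.py <<'E'
import json,os
from scipy.spatial.transform import Rotation as Ro
def load():
    d=json.load(open("cmd.json"));return np.array(d["p"]),Ro.from_rotvec(d["r"])
def save(p,R): json.dump(dict(p=list(p),r=list(R.as_rotvec())),open("cmd.json","w"))
def plan(W,yaw=None,dec=4):
    """rows for world TCP points W (mm), tool down with tool-y at world angle yaw; updates cmd.json"""
    p,R=load();rows=[]
    for i,w in enumerate(W):
        s=np.round(R.inv().apply(np.array(w)-p)/1e3,dec);t=np.zeros(3)
        if yaw is not None:
            T=Ro.from_matrix(np.c_[[-np.sin(yaw),np.cos(yaw),0]*np.array([1,1,1]),[np.cos(yaw),np.sin(yaw),0],[0,0,-1]])
            t=np.round(np.degrees((R.inv()*T).as_rotvec())*min(1,(i+1)/len(W)),1)
        rows.append(np.r_[t,s].tolist())
    for r in rows: print([float(x) for x in r])
    save(p+R.apply(np.array(r[3:])*1e3),R*Ro.from_rotvec(np.radians(r[:3])))
def lin(b,n=5):
    a=load()[0];return [a+(np.array(b)-a)*(i+1)/n for i in range(n)]
E
python3 - <<'E'
from h import *
save([139.917,557.732,231.338],Ro.from_rotvec([-.38517,-3.11764,0]))
P=np.array([139.9,557.7,231.3]);T=np.array([549.5,-52.5,170])
print(load()[1].as_matrix().round(3))
for k in range(4): plan(lin(P+(T-P)*(k+1)/4),0.604);print()
print(load()[0],load()[1].as_matrix().round(3))
E
```

```text
[[-0.97   0.243 -0.   ]
 [ 0.243  0.97   0.   ]
 [ 0.    -0.    -1.   ]]
[-0.0, -0.0, 8.3, -0.0273, -0.0246, 0.0031]
[-0.0, -0.0, 16.5, -0.0546, -0.0492, 0.0061]
[-0.0, -0.0, 24.8, -0.0819, -0.0738, 0.0092]
[-0.0, -0.0, 33.0, -0.1092, -0.0985, 0.0123]
[-0.0, -0.0, 41.3, -0.1364, -0.1231, 0.0153]

[-0.0, -0.0, 0.0, -0.0367, -0.0005, 0.0031]
[-0.0, -0.0, 0.0, -0.0735, -0.0009, 0.0061]
[-0.0, -0.0, 0.0, -0.1102, -0.0014, 0.0092]
[-0.0, -0.0, 0.0, -0.147, -0.0019, 0.0123]
[-0.0, -0.0, 0.0, -0.1837, -0.0023, 0.0153]

[-0.0, -0.0, 0.0, -0.0368, -0.0005, 0.0031]
[-0.0, -0.0, 0.0, -0.0735, -0.001, 0.0061]
[-0.0, -0.0, 0.0, -0.1103, -0.0014, 0.0092]
[-0.0, -0.0, 0.0, -0.147, -0.0019, 0.0123]
[-0.0, -0.0, 0.0, -0.1838, -0.0024, 0.0153]

[-0.0, -0.0, 0.0, -0.0367, -0.0005, 0.0031]
[-0.0, -0.0, 0.0, -0.0735, -0.001, 0.0061]
[-0.0, -0.0, 0.0, -0.1102, -0.0014, 0.0092]
[-0.0, -0.0, 0.0, -0.1469, -0.0019, 0.0123]
[-0.0, -0.0, 0.0, -0.1837, -0.0024, 0.0153]

[549.50495957 -52.52998921 170.01777684] [[-0.568  0.823 -0.   ]
 [ 0.823  0.568  0.   ]
 [ 0.    -0.    -1.   ]]
```

Emit:
carry_out(
  moves=[
    [[0,0,8.3,-0.0273,-0.0246,0.0031,0.05],[0,0,16.5,-0.0546,-0.0492,0.0061,0.05],[0,0,24.8,-0.0819,-0.0738,0.0092,0.05],[0,0,33.0,-0.1092,-0.0985,0.0123,0.05],[0,0,41.3,-0.1364,-0.1231,0.0153,0.05]],
  ],
  squeeze=20,
)

```text
time_s: 0.6
position: [242.7, 403.6, 215.5]
ee_rot: [1.468, 2.778, -0.001]
wrist_force: [0.7, 1.0, -0.2]
gripper_width: 50.1
grasp_force: 0.0
```

Emit:
carry_out(
  moves=[
    [[0,0,0,-0.0367,-0.0005,0.0031,0.05],[0,0,0,-0.0735,-0.0009,0.0061,0.05],[0,0,0,-0.1102,-0.0014,0.0092,0.05],[0,0,0,-0.147,-0.0019,0.0123,0.05],[0,0,0,-0.1837,-0.0023,0.0153,0.05]],
  ],
)

```text
time_s: 1.1
position: [345.1, 251.2, 200.4]
ee_rot: [-1.46, -2.782, 0.0]
wrist_force: [0.8, 0.9, -0.2]
gripper_width: 50.0
grasp_force: 0.0
```

Emit:
carry_out(
  moves=[
    [[0,0,0,-0.0368,-0.0005,0.0031,0.05],[0,0,0,-0.0735,-0.001,0.0061,0.05],[0,0,0,-0.1103,-0.0014,0.0092,0.05],[0,0,0,-0.147,-0.0019,0.0123,0.05],[0,0,0,-0.1838,-0.0024,0.0153,0.05]],
  ],
)

```text
time_s: 1.6
position: [447.6, 98.6, 185.1]
ee_rot: [-1.46, -2.781, 0.0]
wrist_force: [0.5, 0.1, 0.5]
gripper_width: 50.1
grasp_force: 0.0
```

Emit:
carry_out(
  moves=[
    [[0,0,0,-0.0367,-0.0005,0.0031,0.05],[0,0,0,-0.0735,-0.001,0.0061,0.05],[0,0,0,-0.1102,-0.0014,0.0092,0.05],[0,0,0,-0.1469,-0.0019,0.0123,0.05],[0,0,0,-0.1837,-0.0024,0.0153,0.05]],
  ],
)

```text
time_s: 2.1
position: [549.9, -53.9, 169.6]
ee_rot: [-1.46, -2.781, 0.0]
wrist_force: [0.3, -0.3, 0.5]
gripper_width: 50.1
grasp_force: 0.0
```

```bash
python3 - <<'E'
from h import *
from workcell import readout
im=vision.snapshot("scene");b=im[120:290,190:390]
s=readout.get_state();print(s["position"],s["wrist_force"])
cv2.imwrite("pics/sc2.png",cv2.resize(b,(800,680))[:600,:,::-1])
plan(lin(np.array([549.5,-52.5,76])),0.604)
E
```

```text
[553.38160797 -58.23275419 169.05253456] [ 4.32721066e+00 -3.07111164e+00  2.58234020e-03]
[-0.0, -0.0, 0.0, 0.0, 0.0, 0.0188]
[-0.0, -0.0, 0.0, 0.0, 0.0, 0.0376]
[-0.0, -0.0, 0.0, 0.0, 0.0, 0.0564]
[-0.0, -0.0, 0.0, 0.0, 0.0, 0.0752]
[-0.0, -0.0, 0.0, 0.0, 0.0, 0.094]
```

View pics/sc2.png

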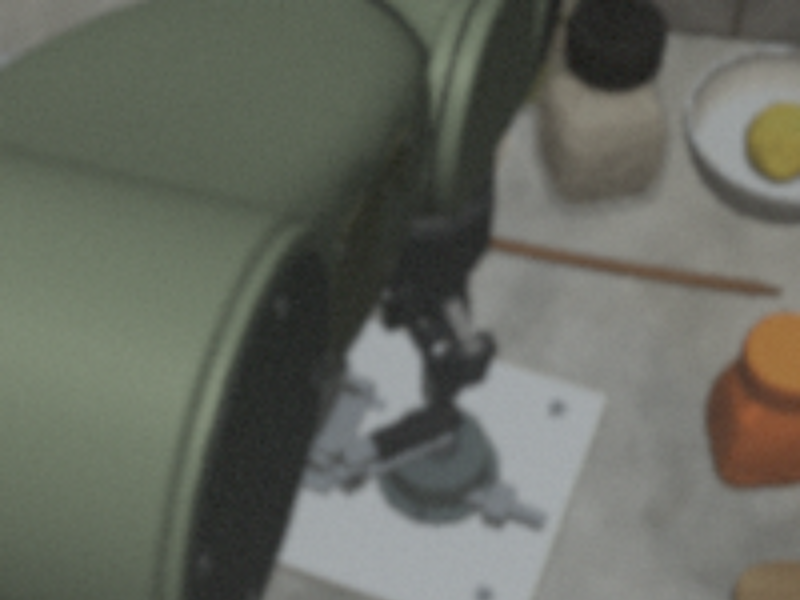

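The gripper is above the folded grip at about (430,430) in this crop, and nothing is touching. Stopping fast overshoots a few mm, so I'll taper the moves.

Emit:
carry_out(
  moves=[
    [[0,0,0,0,0,0.008,0.05],[0,0,0,0,0,0.028,0.05],[0,0,0,0,0,0.05,0.05],[0,0,0,0,0,0.068,0.05],[0,0,0,0,0,0.08,0.05]],
  ],
)

```text
time_s: 2.65
position: [547.7, -51.3, 88.3]
ee_rot: [-1.457, -2.779, 0.001]
wrist_force: [-0.5, -0.3, -0.5]
gripper_width: 50.1
grasp_force: 0.0
```

Emit:
carry_out(
  moves=[
    [[0,0,0,0,0,0.007,0.05],[0,0,0,0,0,0.011,0.05],[0,0,0,0,0,0.0135,0.05],[0,0,0,0,0,0.014,0.05],[0,0,0,0,0,0.014,0.05]],
  ],
)

```text
time_s: 3.15
position: [549.9, -52.5, 76.6]
ee_rot: [1.459, 2.781, 0.001]
wrist_force: [0.1, -0.1, 0.7]
gripper_width: 50.0
grasp_force: 0.0
```

Emit:
carry_out(
  moves=[
    [[0,0,0,0,0,0,0.03],[0,0,0,0,0,0,0.028],[0,0,0,0,0,0,0.026],[0,0,0,0,0,0,0.025],[0,0,0,0,0,0,0.025]],
  ],
)

```text
time_s: 3.65
position: [549.6, -52.5, 76.1]
ee_rot: [1.46, 2.782, 0.0]
wrist_force: [0.0, -0.1, 0.4]
gripper_width: 25.1
grasp_force: 0.0
```

Centred to within 1.5 mm with no contact. I'll close on the sleeve.

Emit:
carry_out(
  moves=[
    [[0,0,0,0,0,0,0.023],[0,0,0,0,0,0,0.022],[0,0,0,0,0,0,0.018],[0,0,0,0,0,0,0.018]],
  ],
  squeeze=20,
)

```text
time_s: 4.05
position: [549.7, -52.5, 76.3]
ee_rot: [1.459, 2.782, 0.0]
wrist_force: [0.5, -0.4, -0.2]
gripper_width: 21.6
grasp_force: 19.8
```

Emit:
carry_out(
  moves=[
    [[0,0,0,0.0007,0,-0.0049,0.018],[0,0,0,0.002,0,-0.0096,0.018],[0,0,0,0.0036,0,-0.0143,0.018],[0,0,0,0.0058,0,-0.0187,0.018],[0,0,0,0.0058,0,-0.0187,0.018]],
  ],
)

```text
time_s: 4.55
position: [546.0, -47.6, 95.4]
ee_rot: [-1.459, -2.782, 0.0]
wrist_force: [0.5, -0.2, -3.3]
gripper_width: 21.1
grasp_force: 20.4
```

Emit:
carry_out(
  moves=[
    [[0,0,0,0.0026,0,-0.0042,0.018],[0,0,0,0.0056,0,-0.0081,0.018],[0,0,0,0.0089,0,-0.0117,0.018],[0,0,0,0.0126,0,-0.015,0.018],[0,0,0,0.0126,0,-0.015,0.018]],
  ],
)

```text
time_s: 5.05
position: [538.7, -37.3, 110.5]
ee_rot: [1.459, 2.782, -0.001]
wrist_force: [0.2, -3.6, -1.9]
gripper_width: 21.5
grasp_force: 20.3
```

Emit:
carry_out(
  moves=[
    [[0,0,0,0.004,0,-0.0029,0.018],[0,0,0,0.0083,0,-0.0053,0.018],[0,0,0,0.0128,0,-0.0073,0.018],[0,0,0,0.0165,0,-0.0086,0.018],[0,0,0,0.0175,0,-0.0089,0.018]],
  ],
)

```text
time_s: 5.55
position: [529.5, -24.1, 119.7]
ee_rot: [1.458, 2.78, -0.002]
wrist_force: [1.6, -8.4, -2.6]
gripper_width: 20.7
grasp_force: 19.7
```

Emit:
carry_out(
  moves=[
    [[0,0,0,0.0012,0,-0.0003,0.018],[0,0,0,0.0024,0,-0.0006,0.018],[0,0,0,0.0036,0,-0.0009,0.018],[0,0,0,0.0048,0,-0.0011,0.018],[0,0,0,0.0048,0,-0.0011,0.018]],
  ],
)

```text
time_s: 6.05
position: [527.1, -20.5, 120.9]
ee_rot: [1.458, 2.779, -0.002]
wrist_force: [2.1, -8.6, -0.9]
gripper_width: 20.8
grasp_force: 19.6
```

Emit:
carry_out(
  moves=[
    [[0,0,0,0.0012,0,-0.0002,0.018],[0,0,0,0.0024,0,-0.0004,0.018],[0,0,0,0.003,0,-0.0005,0.018],[0,0,0,0.0036,0,-0.0005,0.018],[0,0,0,0.0036,0,-0.0005,0.018]],
  ],
)

```text
time_s: 6.55
position: [525.1, -17.7, 121.6]
ee_rot: [1.458, 2.779, -0.003]
wrist_force: [1.1, -9.2, -0.4]
gripper_width: 20.2
grasp_force: 19.6
```

Emit:
carry_out(
  moves=[
    [[0,0,0,0.0008,0,-0.0001,0.018],[0,0,0,0.0016,0,-0.0002,0.018],[0,0,0,0.0024,0,-0.0002,0.018],[0,0,0,0.0024,0,-0.0002,0.018]],
  ],
)

```text
time_s: 6.95
position: [523.9, -15.9, 122.0]
ee_rot: [1.458, 2.778, -0.003]
wrist_force: [1.1, -9.1, -0.1]
gripper_width: 20.4
grasp_force: 19.5
```

Emit:
carry_out(
  moves=[
    [[0,0,0,0.0008,0,0,0.018],[0,0,0,0.0016,0,0,0.018],[0,0,0,0.0016,0,0,0.018]],
  ],
)

```text
time_s: 7.25
position: [523.2, -14.9, 122.1]
ee_rot: [1.457, 2.778, -0.003]
wrist_force: [1.5, -11.2, 1.5]
gripper_width: 20.2
grasp_force: 19.5
```

Emit:
carry_out(
  moves=[
    [[0,0,0,0.0006,0,0,0.018],[0,0,0,0.0012,0,0,0.018],[0,0,0,0.0012,0,0,0.018]],
  ],
)

```text
time_s: 7.55
position: [522.5, -13.7, 122.1]
ee_rot: [1.457, 2.778, -0.003]
wrist_force: [0.7, -9.8, 1.7]
gripper_width: 19.7
grasp_force: 21.5
```

```bash
python3 - <<'E'
from h import *
from workcell import readout
a=vision.snapshot("scene")[170:270,250:350];b=vision.snapshot("top")[165:265,240:340]
s=readout.get_state();print(s["position"],s["wrist_force"],s["wrist_torque"],s["gripper_width"])
o=np.hstack([cv2.resize(x,(400,400),interpolation=cv2.INTER_CUBIC) for x in(a,b)])
cv2.imwrite("pics/c3.png",np.clip(o*1.6,0,255).astype(np.uint8)[:,:,::-1])
E
```

```text
[522.51044412 -13.72417951 122.09386149] [ 1.93390529 -9.42282216  2.17291168] [-1.8648774  -0.29622683 -0.03859504] 19.768694148991365
```

View pics/c3.png

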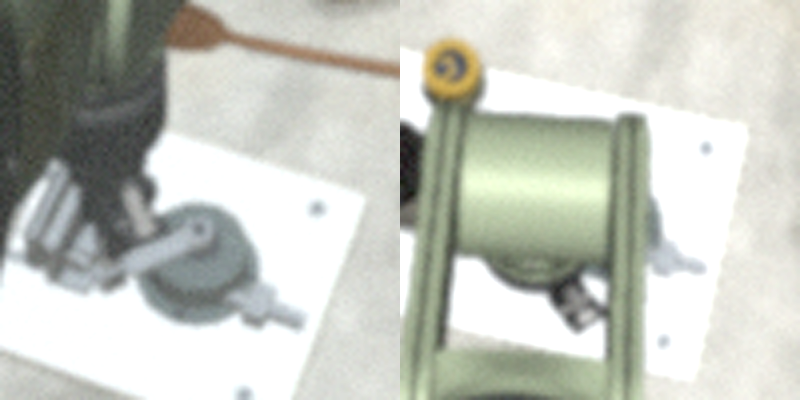

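The left half shows the hub at about (203,230) and the arm running to its end near (110,280). The grip is hidden inside the dark fingers, roughly upright. In the right half the arm covers the crank. I'll recompute the hub position and carry on to the stop by feel.

```bash
python3 - <<'E'
from h import *
print(onz("scene",[[203/4+250-.4,230/4+170-.4]],78),onz("scene",[[120/4+250-.4,275/4+170-.4]],75))
E
```

```text
[[559.9332051  -68.05879223  78.        ]] [[520.42400444 -20.90447756  75.        ]]
```

Emit:
carry_out(
  moves=[
    [[0,0,0,0.0008,0,0,0.018],[0,0,0,0.0016,0,0,0.018],[0,0,0,0.0016,0,0,0.018]],
  ],
)

```text
time_s: 7.95
position: [521.5, -12.1, 122.1]
ee_rot: [1.458, 2.778, -0.002]
wrist_force: [1.4, -8.3, 2.5]
gripper_width: 19.2
grasp_force: 18.9
```

Emit:
carry_out(
  moves=[
    [[0,0,0,-0.0005,0,0,0.025],[0,0,0,-0.002,0,0,0.04],[0,0,0,-0.002,0,0,0.06],[0,0,0,-0.002,0,0,0.06]],
  ],
)

```text
time_s: 8.35
position: [521.6, -11.7, 120.6]
ee_rot: [-1.46, -2.781, -0.001]
wrist_force: [-0.6, -0.1, 0.7]
gripper_width: 59.9
grasp_force: 0.0
```

Emit:
carry_out(
  moves=[
    [[0,0,4,0,0,0,0.06],[0,0,12,0,0,0,0.06],[0,0,20,0,0,0,0.06],[0,0,28,0,0,0,0.06],[0,0,36,0,0,0,0.06]],
  ],
)

```text
time_s: 8.85
position: [521.5, -11.7, 120.4]
ee_rot: [-2.254, -2.187, -0.0]
wrist_force: [-0.8, -0.3, -0.3]
gripper_width: 60.1
grasp_force: 0.0
```

Emit:
carry_out(
  moves=[
    [[0,0,8,0,0,0,0.06],[0,0,16,0,0,0,0.06],[0,0,24,0,0,0,0.06],[0,0,32,0,0,0,0.06],[0,0,40,0,0,0,0.06]],
  ],
)

```text
time_s: 9.35
position: [522.9, -12.1, 120.7]
ee_rot: [2.865, 1.285, 0.004]
wrist_force: [3.2, -1.7, -0.5]
gripper_width: 59.8
grasp_force: 1.6
```

Emit:
carry_out(
  moves=[
    [[0,0,7,0,0,0,0.06],[0,0,12,0,0,0,0.06],[0,0,14,0,0,0,0.06],[0,0,14,0,0,0,0.05],[0,0,14,0,0,0,0.04]],
  ],
)

```text
time_s: 9.85
position: [522.6, -12.4, 121.0]
ee_rot: [2.998, 0.936, 0.003]
wrist_force: [3.0, -3.0, 2.3]
gripper_width: 40.2
grasp_force: 1.8
```

The sleeve had lagged in the pads and still leaned hub-ward. The hub-side finger is now swinging it up at about 4 N, so I'll keep closing gently.

Emit:
carry_out(
  moves=[
    [[0,0,0,0,0,0,0.038],[0,0,0,0,0,0,0.036],[0,0,0,0,0,0,0.034],[0,0,0,0,0,0,0.032],[0,0,0,0,0,0,0.03]],
  ],
)

```text
time_s: 10.35
position: [521.7, -12.1, 120.5]
ee_rot: [2.999, 0.935, 0.0]
wrist_force: [2.0, -3.7, 2.6]
gripper_width: 30.2
grasp_force: 1.9
```

Emit:
carry_out(
  moves=[
    [[0,0,0,0,0,0,0.029],[0,0,0,0,0,0,0.028],[0,0,0,0,0,0,0.027],[0,0,0,0,0,0,0.026],[0,0,0,0,0,0,0.026]],
  ],
)

```text
time_s: 10.85
position: [521.7, -12.1, 120.5]
ee_rot: [-2.999, -0.935, -0.0]
wrist_force: [1.8, -2.8, 2.8]
gripper_width: 26.3
grasp_force: 2.0
```

Emit:
carry_out(
  moves=[
    [[0,0,0,0,0,0,0.025],[0,0,0,0,0,0,0.024],[0,0,0,0,0,0,0.023],[0,0,0,0,0,0,0.0225],[0,0,0,0,0,0,0.0225]],
  ],
)

```text
time_s: 11.35
position: [522.2, -12.5, 120.7]
ee_rot: [2.998, 0.935, 0.002]
wrist_force: [3.9, -4.6, 2.8]
gripper_width: 22.6
grasp_force: 2.9
```

Emit:
carry_out(
  moves=[
    [[0,0,0,0,-0.0003,0,0.0225],[0,0,0,0,-0.0006,0,0.0225],[0,0,0,0,-0.0006,0,0.0225]],
  ],
)

```text
time_s: 11.65
position: [522.2, -12.4, 120.7]
ee_rot: [2.997, 0.935, 0.002]
wrist_force: [4.8, -6.0, 2.1]
gripper_width: 22.7
grasp_force: 3.6
```

Emit:
carry_out(
  moves=[
    [[0,0,0,0,-0.0003,0,0.0225],[0,0,0,0,-0.0006,0,0.0225],[0,0,0,0,-0.0006,0,0.0225]],
  ],
)

```text
time_s: 11.95
position: [522.2, -12.2, 120.7]
ee_rot: [2.996, 0.935, 0.003]
wrist_force: [4.4, -7.4, 1.4]
gripper_width: 22.8
grasp_force: 4.3
```

The outward force rises while the position holds still, so the grip is upright at its stop, sleeve centre about (522.1, -12.2). Next I'll ease off, lower slightly and clamp for cranking.

```bash
python3 - <<'E'
from h import *
yaw=.604-np.pi/2
save([520.9,-11.1,120.4],Ro.from_matrix(np.c_[[-np.sin(yaw),np.cos(yaw),0],[np.cos(yaw),np.sin(yaw),0],[0,0,-1]]))
print(load()[1].as_matrix().round(3))
d=np.array([-.5675,.8234]);p=np.r_[np.array([522.1,-12.2])+.5*d,108]
plan(lin(p,4));print(load()[0])
E
```

```text
[[ 0.823  0.568  0.   ]
 [ 0.568 -0.823 -0.   ]
 [-0.     0.    -1.   ]]
[0.0, 0.0, 0.0, 0.0001, 0.0003, 0.0031]
[0.0, 0.0, 0.0, 0.0002, 0.0005, 0.0062]
[0.0, 0.0, 0.0, 0.0003, 0.0008, 0.0093]
[0.0, 0.0, 0.0, 0.0004, 0.0011, 0.0124]
[521.8539614  -11.77820178 108.        ]
```

Emit:
carry_out(
  moves=[
    [[0,0,0,0.0001,0.0003,0.0031,0.0225],[0,0,0,0.0002,0.0005,0.0072,0.0225],[0,0,0,0.0003,0.0008,0.0113,0.0225],[0,0,0,0.0004,0.0011,0.0124,0.022],[0,0,0,0.0004,0.0011,0.0124,0.018]],
  ],
  squeeze=20,
)

```text
time_s: 12.45
position: [522.9, -12.4, 108.4]
ee_rot: [2.998, 0.935, 0.003]
wrist_force: [4.1, -5.5, 3.8]
gripper_width: 22.0
grasp_force: 19.5
```

Emit:
carry_out(
  moves=[
    [[0,0,0,0,0,0,0.018],[0,0,0,0,0,0,0.018]],
  ],
)

```text
time_s: 12.65
position: [523.0, -12.4, 108.4]
ee_rot: [2.997, 0.935, 0.003]
wrist_force: [4.0, -5.5, 3.3]
gripper_width: 21.5
grasp_force: 19.5
```

```bash
cat >> h.py <<'E'
def crank(phis,C,r=65.7,z=108.):
    plan([np.r_[np.array(C)+r*np.array([np.cos(a),np.sin(a)]),z] for a in phis])
def forces(F,P,C):
    v=np.array(P[:2])-C;rad=v/np.linalg.norm(v);tg=np.array([rad[1],-rad[0]]) # clockwise
    print("phi %.3f r %.2f  hand outward %.1f  hand clockwise %.1f"%(np.arctan2(v[1],v[0]),np.linalg.norm(v),-np.dot(F[:2],rad),-np.dot(F[:2],tg)))
E
python3 - <<'E'
from h import *
C=np.array([560.3,-66.3]);crank(2.178-np.array([.05,.13,.23,.33,.43]),C)
E
```

```text
[0.0, 0.0, 0.0, 0.0038, 0.0011, -0.0]
[0.0, 0.0, 0.0, 0.009, 0.0015, -0.0]
[0.0, 0.0, 0.0, 0.0155, 0.0027, -0.0]
[0.0, 0.0, 0.0, 0.0218, 0.0045, -0.0]
[0.0, 0.0, 0.0, 0.0279, 0.0069, -0.0]
```

Emit:
carry_out(
  moves=[
    [[0,0,0,0.0038,0.0008,0,0.018],[0,0,0,0.009,0.0015,0,0.018],[0,0,0,0.0155,0.0027,0,0.018],[0,0,0,0.0218,0.0045,0,0.018],[0,0,0,0.0279,0.0069,0,0.018]],
  ],
)

```text
time_s: 13.15
position: [546.6, -1.6, 108.3]
ee_rot: [-2.998, -0.934, 0.008]
wrist_force: [-2.6, -3.3, 9.4]
gripper_width: 21.4
grasp_force: 19.9
```

```bash
python3 - <<'E'
from h import *
from workcell import readout
C=np.array([560.3,-66.3]);s=readout.get_state();print(s["position"],s["wrist_force"],s["time_s"]);forces(s["wrist_force"],s["position"],C)
crank(1.748-np.array([.1,.2,.3,.4,.5]),C)
E
```

```text
[546.62117017  -1.60266696 108.29216428] [-2.57167241 -3.27409373  9.42335611] 13.15
phi 1.779 r 66.13  hand outward 2.7  hand clockwise 3.2
[0.0, 0.0, 0.0, 0.0058, 0.003, 0.0]
[0.0, 0.0, 0.0, 0.0113, 0.0066, 0.0]
[0.0, 0.0, 0.0, 0.0164, 0.0107, 0.0]
[0.0, 0.0, 0.0, 0.0211, 0.0153, 0.0]
[0.0, 0.0, 0.0, 0.0253, 0.0204, 0.0]
```

Emit:
carry_out(
  moves=[
    [[0,0,0,0.0058,0.003,-0.0005,0.018],[0,0,0,0.0113,0.0066,-0.001,0.018],[0,0,0,0.0164,0.0107,-0.001,0.018],[0,0,0,0.0211,0.0153,-0.001,0.018],[0,0,0,0.0253,0.0204,-0.001,0.018]],
  ],
)

```text
time_s: 13.65
position: [580.1, -2.7, 108.4]
ee_rot: [-2.996, -0.933, 0.004]
wrist_force: [-2.8, 3.7, 3.4]
gripper_width: 21.6
grasp_force: 19.6
```

```bash
python3 - <<'E'
from h import *
from workcell import readout
p,R=load();p[2]=109;save(p,R)
C=np.array([560.3,-66.3]);s=readout.get_state();print(s["position"],s["wrist_force"],s["wrist_torque"]);forces(s["wrist_force"],s["position"],C)
crank(1.248-np.array([.1,.2,.3,.4,.5]),C,z=109)
E
```

```text
[580.05566766  -2.74975105 108.41250584] [-2.83680557  3.69898143  3.43963657] [0.42385311 0.74055048 0.04317183]
phi 1.269 r 66.55  hand outward -2.7  hand clockwise 3.8
[0.0, 0.0, 0.0, 0.0037, 0.0054, 0.0]
[0.0, 0.0, 0.0, 0.0068, 0.0112, 0.0]
[0.0, 0.0, 0.0, 0.0093, 0.0173, 0.0]
[0.0, 0.0, 0.0, 0.0112, 0.0235, 0.0]
[0.0, 0.0, 0.0, 0.0125, 0.03, 0.0]
```

```bash
python3 - <<'E'
from h import *
from scipy.optimize import least_squares as ls
P=np.array([[523,-12.4],[546.62,-1.6],[580.06,-2.75]])
for r in (65,65.4,66):
    f=ls(lambda c:np.hypot(*(P-c).T)-r,[560,-66]);print(r,f.x,f.fun.round(2))
E
```

```text
65 [561.23137102 -64.95429237] [-0.01  0.02 -0.01]
65.4 [561.29875456 -65.37799476] [-0.03  0.05 -0.02]
66 [561.39973436 -66.01289096] [-0.05  0.09 -0.04]
```

```bash
python3 - <<'E'
from h import *
p,R=load();save([560.3+65.7*np.cos(1.248),-66.3+65.7*np.sin(1.248),109],R);print(load()[0])
C=np.array([561.25,-65.1]);crank(1.256-np.array([.1,.22,.34,.46,.58]),C,65.5,109)
E
```

```text
[581.14133427  -3.99326854 109.        ]
[0.0, 0.0, 0.0, 0.0047, 0.0047, 0.0]
[0.0, 0.0, 0.0, 0.0084, 0.0116, 0.0]
[0.0, 0.0, 0.0, 0.0113, 0.0189, 0.0]
[0.0, 0.0, 0.0, 0.0132, 0.0265, 0.0]
[0.0, 0.0, 0.0, 0.0143, 0.0343, 0.0]
```

Emit:
carry_out(
  moves=[
    [[0,0,0,0.0047,0.0047,0,0.018],[0,0,0,0.0084,0.0116,0,0.018],[0,0,0,0.0113,0.0189,0,0.018],[0,0,0,0.0132,0.0265,0,0.018],[0,0,0,0.0143,0.0343,0,0.018]],
  ],
)

```text
time_s: 14.15
position: [611.6, -23.5, 108.4]
ee_rot: [-2.997, -0.933, 0.004]
wrist_force: [-4.9, 3.0, 3.8]
gripper_width: 21.4
grasp_force: 19.6
```

```bash
python3 - <<'E'
from h import *
from workcell import readout
C=np.array([561.25,-65.1]);s=readout.get_state();print(s["position"],s["wrist_force"],s["gripper_width"]);forces(s["wrist_force"],s["position"],C)
crank(.676-np.array([.12,.24,.36,.48,.6]),C,65.5,109)
E
```

```text
[611.60273164 -23.46072094 108.40945974] [-4.93317572  2.97711954  3.84692815] 21.441440254645766
phi 0.691 r 65.34  hand outward 1.9  hand clockwise 5.4
[0.0, 0.0, 0.0, 0.0, 0.0078, 0.0]
[0.0, 0.0, 0.0, -0.0008, 0.0157, 0.0]
[0.0, 0.0, 0.0, -0.0026, 0.0233, 0.0]
[0.0, 0.0, 0.0, -0.0053, 0.0307, 0.0]
[0.0, 0.0, 0.0, -0.0088, 0.0377, 0.0]
```

Emit:
carry_out(
  moves=[
    [[0,0,0,0,0.0078,0,0.018],[0,0,0,-0.0008,0.0157,0,0.018],[0,0,0,-0.0026,0.0233,0,0.018],[0,0,0,-0.0053,0.0307,0,0.018],[0,0,0,-0.0088,0.0377,0,0.018]],
  ],
)

```text
time_s: 14.65
position: [626.3, -58.8, 108.5]
ee_rot: [-2.996, -0.932, 0.001]
wrist_force: [-3.3, 5.5, 2.5]
gripper_width: 21.7
grasp_force: 19.6
```

```bash
python3 - <<'E'
from h import *
from workcell import readout
C=np.array([561.25,-65.1]);s=readout.get_state();print(s["position"],s["wrist_force"],s["gripper_width"]);forces(s["wrist_force"],s["position"],C)
crank(.076-np.array([.12,.24,.36,.48,.6]),C,65.5,109)
E
```

```text
[626.31761334 -58.76415139 108.45958544] [-3.25280782  5.47571702  2.4895064 ] 21.6636033369169
phi 0.097 r 65.38  hand outward 2.7  hand clockwise 5.8
[0.0, 0.0, 0.0, -0.0044, 0.0065, 0.0]
[0.0, 0.0, 0.0, -0.0095, 0.0125, 0.0]
[0.0, 0.0, 0.0, -0.0152, 0.0178, 0.0]
[0.0, 0.0, 0.0, -0.0216, 0.0224, 0.0]
[0.0, 0.0, 0.0, -0.0285, 0.0262, 0.0]
```

Emit:
carry_out(
  moves=[
    [[0,0,0,-0.0044,0.0065,0,0.018],[0,0,0,-0.0095,0.0125,0,0.018],[0,0,0,-0.0152,0.0178,0,0.018],[0,0,0,-0.0216,0.0224,0,0.018],[0,0,0,-0.0285,0.0262,0,0.018]],
  ],
)

```text
time_s: 15.15
position: [618.7, -96.2, 108.5]
ee_rot: [-2.996, -0.932, -0.003]
wrist_force: [-0.9, 5.7, 1.3]
gripper_width: 21.4
grasp_force: 19.5
```

```bash
python3 - <<'E'
from h import *
from workcell import readout
C=np.array([561.25,-65.1]);s=readout.get_state();print(s["position"],s["wrist_force"],s["gripper_width"]);forces(s["wrist_force"],s["position"],C)
crank(-.524-np.array([.12,.24,.36,.48,.6]),C,65.5,109)
E
```

```text
[618.73214538 -96.23504431 108.48214067] [-0.89055888  5.68134834  1.29746979] 21.399525641015593
phi -0.496 r 65.37  hand outward 3.5  hand clockwise 4.6
[0.0, 0.0, 0.0, -0.0073, 0.0029, 0.0]
[0.0, 0.0, 0.0, -0.0149, 0.005, 0.0]
[0.0, 0.0, 0.0, -0.0227, 0.0061, 0.0]
[0.0, 0.0, 0.0, -0.0305, 0.0063, 0.0]
[0.0, 0.0, 0.0, -0.0383, 0.0055, 0.0]
```

Emit:
carry_out(
  moves=[
    [[0,0,0,-0.0073,0.0029,0,0.018],[0,0,0,-0.0149,0.005,0,0.018],[0,0,0,-0.0227,0.0061,0,0.018],[0,0,0,-0.0305,0.0063,0,0.018],[0,0,0,-0.0383,0.0055,0,0.018]],
  ],
)

```text
time_s: 15.65
position: [591.5, -122.9, 108.5]
ee_rot: [-2.998, -0.933, -0.007]
wrist_force: [2.6, 5.1, -1.9]
gripper_width: 21.2
grasp_force: 19.6
```

```bash
python3 - <<'E'
from h import *
from workcell import readout
C=np.array([561.25,-65.1]);s=readout.get_state();print(s["position"],s["wrist_force"],s["gripper_width"]);forces(s["wrist_force"],s["position"],C)
crank(-1.124-np.array([.12,.24,.36,.48,.6]),C,65.5,109)
E
```

```text
[ 591.48996714 -122.91874874  108.51545809] [ 2.59677455  5.08211664 -1.90168058] 21.212248147979874
phi -1.089 r 65.25  hand outward 3.3  hand clockwise 4.7
[0.0, 0.0, 0.0, -0.0077, -0.0017, 0.0]
[0.0, 0.0, 0.0, -0.0151, -0.0043, 0.0]
[0.0, 0.0, 0.0, -0.0222, -0.0078, -0.0]
[0.0, 0.0, 0.0, -0.0287, -0.0121, -0.0]
[0.0, 0.0, 0.0, -0.0348, -0.0171, -0.0]
```

Emit:
carry_out(
  moves=[
    [[0,0,0,-0.0077,-0.0017,0,0.018],[0,0,0,-0.0151,-0.0043,0,0.018],[0,0,0,-0.0222,-0.0078,0,0.018],[0,0,0,-0.0287,-0.0121,0,0.018],[0,0,0,-0.0348,-0.0171,0,0.018]],
  ],
)

```text
time_s: 16.15
position: [554.0, -129.8, 108.6]
ee_rot: [2.998, 0.933, 0.009]
wrist_force: [5.3, 1.9, -4.5]
gripper_width: 21.6
grasp_force: 19.8
```

```bash
python3 - <<'E'
from h import *
from workcell import readout
C=np.array([561.25,-65.1]);s=readout.get_state();print(s["position"],s["wrist_force"],s["gripper_width"]);forces(s["wrist_force"],s["position"],C)
crank(-1.724-np.array([.06,.12,.18,.24,.3]),C,65.5,109)
E
```

```text
[ 554.03095342 -129.80370909  108.55919981] [ 5.27701587  1.91983399 -4.50108718] 21.60078741983771
phi -1.682 r 65.11  hand outward 2.5  hand clockwise 5.0
[0.0, 0.0, 0.0, -0.0027, -0.0028, -0.0]
[0.0, 0.0, 0.0, -0.0053, -0.0057, -0.0]
[0.0, 0.0, 0.0, -0.0078, -0.0088, -0.0]
[0.0, 0.0, 0.0, -0.01, -0.0121, -0.0]
[0.0, 0.0, 0.0, -0.012, -0.0154, -0.0]
```

```bash
python3 - <<'E'
from h import *
px=lambda l:[(x/5.032+180-.4,y/5.032+160-.4) for x,y in l]
yaw=-.207;O=np.array([582.9,47.5]);ex=np.array([np.cos(yaw),np.sin(yaw)]);ey=np.array([-np.sin(yaw),np.cos(yaw)])
B=lambda l,z:np.c_[(onz("top",px(l),z)[:,:2]-O)@ex,(onz("top",px(l),z)[:,:2]-O)@ey].round(1)
print("V upper",B([(165,197),(207,160)],76).tolist(),"V lower",B([(152,218),(178,280)],76).tolist())
print("jar lid centre",B([(292,230)],150),"jawface",B([(405,190),(380,335)],78),"spindle",(np.array([561.2,-65.1])-O)@ey)
a=vision.snapshot("scene")[150:260,180:330]
cv2.imwrite("pics/c4.png",np.clip(cv2.resize(a,(750,550),interpolation=cv2.INTER_CUBIC)*1.4,0,255).astype(np.uint8)[:,:,::-1])
E
```

```text
V upper [[5.9, 123.2], [32.5, 104.9]] V lower [[-7.7, 127.5], [-39.5, 104.0]]
jar lid centre [[-7.8 38.7]] jawface [[ 40.7 -11.2]
 [-44.7 -16.6]] spindle -114.65609283211023
```

View pics/c4.png

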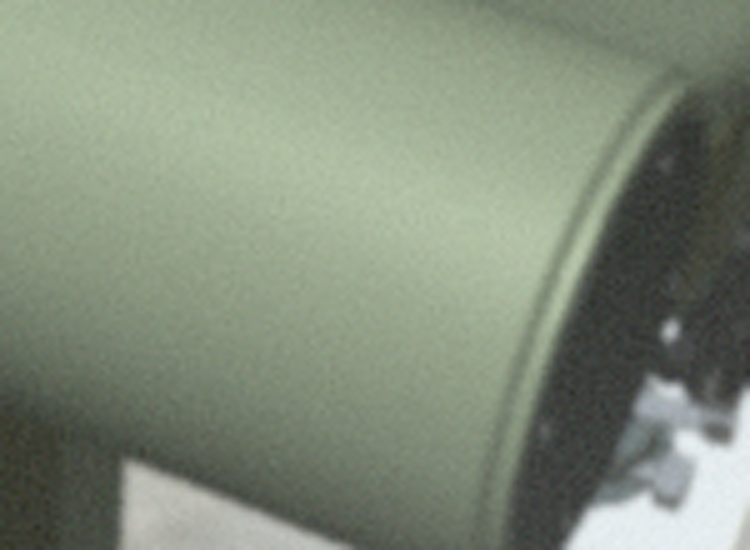

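Emit:
carry_out(
  moves=[
    [[0,0,0,-0.0027,-0.0028,0,0.018],[0,0,0,-0.0053,-0.0057,0,0.018],[0,0,0,-0.0078,-0.0088,0,0.018],[0,0,0,-0.01,-0.0121,0,0.018]],
  ],
)

```text
time_s: 16.6
position: [538.6, -126.0, 108.6]
ee_rot: [2.998, 0.934, 0.006]
wrist_force: [5.6, -1.5, -5.3]
gripper_width: 21.8
grasp_force: 20.0
```

The arm hides the jar and jaw in this view. The V geometry in the first picture puts home at roughly 5.6 rad, with 4.14 rad wound so far.

```bash
python3 - <<'E'
from h import *
C=np.array([561.25,-65.1]);forces([5.6,-1.5],[538.6,-126.0],C)
p,R=load();save(np.r_[C+65.5*np.array([np.cos(-1.964),np.sin(-1.964)]),109],R)
crank(-1.964-np.array([.08,.16,.24,.32,.4]),C,65.5,109)
crank(-2.364-np.array([.06,.12,.18,.24,.3]),C,65.5,109)
E
```

```text
phi -1.927 r 64.98  hand outward 0.5  hand clockwise 5.8
[0.0, 0.0, 0.0, -0.0027, -0.0045, -0.0]
[0.0, 0.0, 0.0, -0.005, -0.0092, -0.0]
[0.0, 0.0, 0.0, -0.0069, -0.0141, -0.0]
[0.0, 0.0, 0.0, -0.0084, -0.0191, -0.0]
[0.0, 0.0, 0.0, -0.0095, -0.0242, -0.0]
[0.0, 0.0, 0.0, -0.0006, -0.0039, -0.0]
[0.0, 0.0, 0.0, -0.0009, -0.0078, -0.0]
[0.0, 0.0, 0.0, -0.001, -0.0118, -0.0]
[0.0, 0.0, 0.0, -0.0008, -0.0157, -0.0]
[0.0, 0.0, 0.0, -0.0005, -0.0196, -0.0]
```

Emit:
carry_out(
  moves=[
    [[0,0,0,-0.0027,-0.0045,0,0.018],[0,0,0,-0.005,-0.0092,0,0.018],[0,0,0,-0.0069,-0.0141,0,0.018],[0,0,0,-0.0084,-0.0191,0,0.018],[0,0,0,-0.0095,-0.0242,0,0.018]],
  ],
)

```text
time_s: 17.1
position: [516.6, -112.2, 108.6]
ee_rot: [2.996, 0.934, 0.005]
wrist_force: [3.8, -2.5, -5.3]
gripper_width: 21.3
grasp_force: 20.0
```

```bash
python3 - <<'E'
from h import *
from workcell import readout
C=np.array([561.25,-65.1]);s=readout.get_state();print(s["position"],s["wrist_force"]);forces(s["wrist_force"],s["position"],C)
p,R=load();save(np.r_[C+65.5*np.array([np.cos(-2.364),np.sin(-2.364)]),109],R)
for k in range(3): crank(-2.364-.25*k-np.array([.05,.1,.15,.2,.25]),C,66.0,109);print()
E
```

```text
[ 516.57786471 -112.17930969  108.59821505] [ 3.75088219 -2.4777919  -5.2940435 ]
phi -2.330 r 64.90  hand outward 0.8  hand clockwise 4.4
[0.0, 0.0, 0.0, -0.001, -0.0032, -0.0]
[0.0, 0.0, 0.0, -0.0013, -0.0065, -0.0]
[0.0, 0.0, 0.0, -0.0015, -0.0098, -0.0]
[0.0, 0.0, 0.0, -0.0015, -0.0131, -0.0]
[0.0, 0.0, 0.0, -0.0013, -0.0164, -0.0]

[0.0, 0.0, 0.0, 0.0003, -0.0032, -0.0]
[0.0, 0.0, 0.0, 0.0008, -0.0065, -0.0]
[0.0, 0.0, 0.0, 0.0015, -0.0097, -0.0]
[0.0, 0.0, 0.0, 0.0023, -0.0129, -0.0]
[0.0, 0.0, 0.0, 0.0033, -0.0161, -0.0]

[0.0, 0.0, 0.0, 0.0011, -0.0031, -0.0]
[0.0, 0.0, 0.0, 0.0024, -0.0061, -0.0]
[0.0, 0.0, 0.0, 0.0039, -0.0091, -0.0]
[0.0, 0.0, 0.0, 0.0055, -0.012, -0.0]
[0.0, 0.0, 0.0, 0.0072, -0.0148, -0.0]
```

Emit:
carry_out(
  moves=[
    [[0,0,0,-0.001,-0.0032,0,0.018],[0,0,0,-0.0013,-0.0065,0,0.018],[0,0,0,-0.0015,-0.0098,0,0.018],[0,0,0,-0.0015,-0.0131,0,0.018],[0,0,0,-0.0013,-0.0164,0,0.018]],
  ],
)

```text
time_s: 17.6
position: [506.0, -99.2, 108.6]
ee_rot: [2.997, 0.934, 0.004]
wrist_force: [3.7, -2.4, -6.8]
gripper_width: 20.9
grasp_force: 20.0
```

Emit:
carry_out(
  moves=[
    [[0,0,0,0.0003,-0.0032,0.0003,0.018],[0,0,0,0.0008,-0.0065,0.0006,0.018],[0,0,0,0.0015,-0.0097,0.001,0.018],[0,0,0,0.0023,-0.0129,0.001,0.018],[0,0,0,0.0033,-0.0161,0.001,0.018]],
  ],
)

```text
time_s: 18.1
position: [499.4, -84.5, 108.5]
ee_rot: [2.996, 0.935, 0.003]
wrist_force: [2.7, -4.5, -0.7]
gripper_width: 21.5
grasp_force: 20.5
```

Emit:
carry_out(
  moves=[
    [[0,0,0,0.0011,-0.0031,0,0.018],[0,0,0,0.0024,-0.0061,0,0.018],[0,0,0,0.0039,-0.0091,0,0.018],[0,0,0,0.0055,-0.012,0,0.018],[0,0,0,0.0072,-0.0148,0,0.018]],
  ],
)

```text
time_s: 18.6
position: [496.5, -68.2, 108.5]
ee_rot: [2.996, 0.935, 0.002]
wrist_force: [0.7, -5.9, -0.0]
gripper_width: 21.3
grasp_force: 20.6
```

```bash
python3 - <<'E'
from h import *
from workcell import readout
C=np.array([561.25,-65.1]);s=readout.get_state();print(s["position"],s["wrist_force"]);forces(s["wrist_force"],s["position"],C)
p,R=load();p[2]=108;save(p,R)
for k in range(6): crank(-3.114-.2*k-np.array([.05,.1,.15,.2]),C,66.0,108);print()
E
```

```text
[496.48977685 -68.22611032 108.46672155] [ 0.65921514 -5.93541377 -0.02844205]
phi -3.093 r 64.84  hand outward 0.4  hand clockwise 6.0
[0.0, 0.0, 0.0, 0.0018, -0.0027, -0.0]
[0.0, 0.0, 0.0, 0.0038, -0.0053, -0.0]
[0.0, 0.0, 0.0, 0.006, -0.0078, -0.0]
[0.0, 0.0, 0.0, 0.0082, -0.0103, -0.0]

[0.0, 0.0, 0.0, 0.0024, -0.0023, -0.0]
[0.0, 0.0, 0.0, 0.0049, -0.0044, -0.0]
[0.0, 0.0, 0.0, 0.0075, -0.0065, -0.0]
[0.0, 0.0, 0.0, 0.0102, -0.0084, -0.0]

[0.0, 0.0, 0.0, 0.0027, -0.0018, -0.0]
[0.0, 0.0, 0.0, 0.0056, -0.0034, -0.0]
[0.0, 0.0, 0.0, 0.0085, -0.0049, -0.0]
[0.0, 0.0, 0.0, 0.0116, -0.0062, -0.0]

[0.0, 0.0, 0.0, 0.003, -0.0012, -0.0]
[0.0, 0.0, 0.0, 0.0062, -0.0023, -0.0]
[0.0, 0.0, 0.0, 0.0093, -0.0032, -0.0]
[0.0, 0.0, 0.0, 0.0126, -0.0039, -0.0]

[0.0, 0.0, 0.0, 0.0032, -0.0005, -0.0]
[0.0, 0.0, 0.0, 0.0065, -0.0009, -0.0]
[0.0, 0.0, 0.0, 0.0098, -0.0011, -0.0]
[0.0, 0.0, 0.0, 0.0131, -0.0012, -0.0]

[0.0, 0.0, 0.0, 0.0033, 0.0001, -0.0]
[0.0, 0.0, 0.0, 0.0066, 0.0004, -0.0]
[0.0, 0.0, 0.0, 0.0098, 0.0008, -0.0]
[0.0, 0.0, 0.0, 0.0131, 0.0014, -0.0]
```

Emit:
carry_out(
  moves=[
    [[0,0,0,0.0018,-0.0027,0,0.018],[0,0,0,0.0038,-0.0053,0,0.018],[0,0,0,0.006,-0.0078,0,0.018],[0,0,0,0.0082,-0.0103,0,0.018]],
  ],
)

```text
time_s: 19.0
position: [497.1, -55.9, 108.5]
ee_rot: [2.994, 0.936, 0.0]
wrist_force: [0.5, -9.4, 1.1]
gripper_width: 21.4
grasp_force: 20.6
```

The clockwise force has jumped from about 5 N to 9.2 N, so the jar is home after about 5.5 rad, as predicted. I'll nudge it slightly to confirm.

Emit:
carry_out(
  moves=[
    [[0,0,0,0.0003,-0.0003,0,0.018],[0,0,0,0.0006,-0.0006,0,0.018],[0,0,0,0.0009,-0.0008,0,0.018]],
  ],
)

```text
time_s: 19.3
position: [497.2, -55.0, 108.5]
ee_rot: [2.994, 0.936, -0.001]
wrist_force: [-1.0, -8.7, 1.0]
gripper_width: 21.6
grasp_force: 20.6
```

```bash
python3 - <<'E'
from h import *
from workcell import readout
C=np.array([561.25,-65.1]);s=readout.get_state();print(s["position"],s["wrist_force"]);forces(s["wrist_force"],s["position"],C)
forces([.5,-9.4],[497.1,-55.9],C)
E
```

```text
[497.17625859 -54.96926222 108.45641379] [-0.98125741 -8.72751384  1.03271263]
phi 2.985 r 64.87  hand outward 0.4  hand clockwise 8.8
phi 2.999 r 64.81  hand outward 1.8  hand clockwise 9.2
```

Emit:
carry_out(
  moves=[
    [[0,0,0,0.0003,-0.0002,0,0.018],[0,0,0,0.0006,-0.0004,0,0.018],[0,0,0,0.0009,-0.0007,0,0.018],[0,0,0,0.0011,-0.0009,0,0.018]],
  ],
)

```text
time_s: 19.7
position: [497.4, -53.7, 108.4]
ee_rot: [2.994, 0.936, -0.001]
wrist_force: [-1.2, -9.1, 1.2]
gripper_width: 21.6
grasp_force: 20.7
```

```bash
python3 - <<'E'
from h import *
from workcell import readout
C=np.array([561.25,-65.1]);s=readout.get_state();print(s["position"],s["wrist_force"]);forces(s["wrist_force"],s["position"],C)
E
```

```text
[497.41710894 -53.72740834 108.42347575] [-1.24965018 -9.08455045  1.24743487]
phi 2.965 r 64.84  hand outward 0.4  hand clockwise 9.2
```

Emit:
carry_out(
  moves=[
    [[0,0,0,-0.0005,0,0,0.018],[0,0,0,-0.001,0,0,0.018],[0,0,0,-0.0016,-0.0001,0,0.018],[0,0,0,-0.0016,-0.0001,0,0.018]],
  ],
)

```text
time_s: 20.1
position: [497.3, -53.8, 108.5]
ee_rot: [2.995, 0.935, 0.004]
wrist_force: [3.0, -6.2, -1.0]
gripper_width: 21.5
grasp_force: 20.5
```

```bash
python3 - <<'E'
from h import *
from workcell import readout
C=np.array([561.25,-65.1]);s=readout.get_state();print(s["position"],s["wrist_force"]);forces(s["wrist_force"],s["position"],C)
E
```

```text
[497.33088523 -53.78604046 108.49318436] [ 2.9951177  -6.2038851  -0.98994277]
phi 2.966 r 64.91  hand outward 4.0  hand clockwise 5.6
```

Emit:
carry_out(
  moves=[
    [[0,0,0,-0.0005,-0.0002,0,0.018],[0,0,0,-0.001,-0.0003,0,0.018],[0,0,0,-0.001,-0.0003,0,0.018]],
  ],
)

```text
time_s: 20.4
position: [497.3, -53.8, 108.5]
ee_rot: [2.995, 0.934, 0.007]
wrist_force: [5.4, -5.6, -2.5]
gripper_width: 21.6
grasp_force: 20.3
```

```bash
python3 - <<'E'
from h import *
from workcell import readout
C=np.array([561.25,-65.1]);s=readout.get_state();print(s["position"],s["wrist_force"]);forces(s["wrist_force"],s["position"],C)
E
```

```text
[497.29884451 -53.84283195 108.53566447] [ 5.36923785 -5.56714676 -2.48683712]
phi 2.967 r 64.93  hand outward 6.3  hand clockwise 4.6
```

Emit:
carry_out(
  moves=[
    [[0,0,0,-0.0004,-0.0003,0,0.018],[0,0,0,-0.0008,-0.0005,0,0.018],[0,0,0,-0.0008,-0.0005,0,0.018]],
  ],
)

```text
time_s: 20.7
position: [497.2, -53.8, 108.5]
ee_rot: [2.995, 0.934, 0.01]
wrist_force: [7.6, -4.9, -4.2]
gripper_width: 21.6
grasp_force: 20.2
```

```bash
python3 - <<'E'
from h import *
from workcell import readout
C=np.array([561.25,-65.1]);s=readout.get_state();print(s["position"],s["wrist_force"]);forces(s["wrist_force"],s["position"],C)
E
```

```text
[497.24275123 -53.84863084 108.54875501] [ 7.59415591 -4.8970349  -4.20268177]
phi 2.968 r 64.99  hand outward 8.3  hand clockwise 3.5
```

Firmly at the stop, so I'll relax the load and open.

Emit:
carry_out(
  moves=[
    [[0,0,0,0.0003,0.0007,0,0.018],[0,0,0,0.0006,0.0013,0,0.018],[0,0,0,0.0006,0.0013,0,0.018],[0,0,0,0.0006,0.0013,0,0.024]],
  ],
)

```text
time_s: 21.1
position: [495.8, -53.7, 108.4]
ee_rot: [2.998, 0.935, 0.002]
wrist_force: [2.1, -2.4, 0.7]
gripper_width: 23.8
grasp_force: 1.9
```

Emit:
carry_out(
  moves=[
    [[0,0,0,0,0,0,0.026],[0,0,0,0,0,0,0.03],[0,0,0,0,0,0,0.045],[0,0,0,0,0,0,0.05]],
  ],
)

```text
time_s: 21.5
position: [494.3, -52.9, 107.9]
ee_rot: [-2.999, -0.934, 0.002]
wrist_force: [0.6, -0.0, 0.8]
gripper_width: 49.7
grasp_force: 0.0
```

Emit:
carry_out(
  moves=[
    [[0,0,0,0,0,-0.005,0.05],[0,0,0,0,0,-0.02,0.05],[0,0,0,0,0,-0.045,0.05],[0,0,0,0,0,-0.075,0.05],[0,0,0,0,0,-0.105,0.05]],
  ],
)

```text
time_s: 22.0
position: [494.4, -53.1, 214.3]
ee_rot: [-2.999, -0.935, 0.001]
wrist_force: [-0.2, -0.4, 0.3]
gripper_width: 50.1
grasp_force: 0.0
```

Emit:
carry_out(
  moves=[
    [[0,0,0,-0.04,0,-0.02,0.05],[0,0,0,-0.085,0,-0.025,0.05],[0,0,0,-0.13,0,-0.03,0.05],[0,0,0,-0.16,0,-0.03,0.05],[0,0,0,-0.175,0,-0.03,0.05]],
  ],
)

```text
time_s: 22.5
position: [348.6, -153.3, 243.7]
ee_rot: [3.0, 0.932, 0.0]
wrist_force: [0.7, -0.6, 0.2]
gripper_width: 49.9
grasp_force: 0.0
```

```bash
python3 - <<'E'
from h import *
a=vision.snapshot("scene")[160:285,180:345];b=vision.snapshot("top")[160:265,180:335]
o=np.vstack([cv2.resize(x,(440,300),interpolation=cv2.INTER_CUBIC) for x in(a,b)])
cv2.imwrite("pics/c5.png",np.clip(o*1.4,0,255).astype(np.uint8)[:,:,::-1])
E
```

```text
(no output)
```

View pics/c5.png

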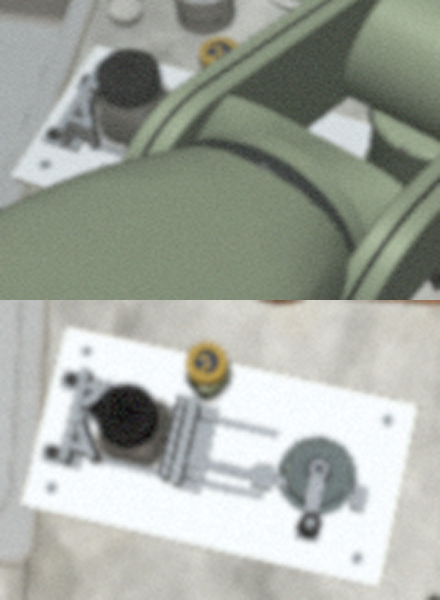

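The top view (lower half) shows the jar seated in the V-jaw at (128,415), the jaw against it at (183,440), and the crank with a compact round black grip at (308,525). The spice jar is in its place. One numeric check that the grip is upright.

```bash
python3 - <<'E'
from h import *
im=vision.snapshot("top");r0,c0=225,275;s=im[r0:255,c0:305].max(2)
big=cv2.resize(cv2.GaussianBlur(s,(0,0),.5),None,fx=6,fy=6,interpolation=cv2.INTER_CUBIC)
k,l,st,ce=cv2.connectedComponentsWithStats((big<60).astype(np.uint8));i=1+np.argmax(st[1:,4])
print("black",(ce[i]+.5)/6-.5+[c0,r0],st[i]/6)
C=np.array([560.,-66.]);u=np.array([np.cos(2.966),np.sin(2.966)])
for a in(1.3,1.45,1.571,1.65):
    f=lambda t:np.r_[C+u*(65-t*np.cos(a)),90+t*np.sin(a)]
    q=proj("top",[f(18),f(78)]);print(a,q.round(1).tolist(),"mid",q.mean(0).round(1))
E
```

```text
black [287.69791667 240.58581349] [11.         14.          4.83333333  3.5        56.        ]
1.3 [[288.6, 237.8], [290.5, 229.8]] mid [289.5 233.8]
1.45 [[288.5, 238.7], [289.7, 233.9]] mid [289.1 236.3]
1.571 [[288.3, 239.5], [289.1, 237.3]] mid [288.7 238.4]
1.65 [[288.2, 240.0], [288.6, 239.5]] mid [288.4 239.8]
```

```bash
python3 -c "
from workcell import job
print(job.close_job())"
```

```text
the job is handed in; nothing more can be done
None
```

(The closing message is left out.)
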